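Put the paddle rod from the spring clips away in the drawer

ROBOT

A 6-joint arm with a two-finger parallel gripper is mounted at the origin on the work surface; the furniture and walls round the work are solid. World frame = base frame: x ahead of the robot, y to its left, z up, the work surface at z = 0. Lengths are in mm, angles in rad, forces in N, time in s.
With the tool pointing down it reaches from about 275 to 1000 mm from the base axis. Payload 8.4 kg.
Tool frame: the origin (TCP) lies at the very end of the fingers, on their centre line; the grasp point (between the pads) lies 19 mm behind it (bot.tcp_to_grasp is the distance from the TCP to the grasp point, in mm); z points along the fingers, y is the line along which they close (so a half turn about z gives the same grasp; the last joint's range is limited). The gripper opens to 85 mm and grips with 20 to 120 N. Pads are 22 mm wide; open, the fingers measure 114 mm over their backs; the gripper's body (76 mm by 85 mm) begins 54 mm behind the grasp point. The pads swing forward as they close: fully open they stand 13 mm farther back than shut.
Start: joints at [1.14, 0.353, 1.633, -0, 1.155, -0.002], TCP at [259.861, 568.419, 231.281] pointing down, gripper open.
Joint ranges: [-2.63, 2.63], [-0.92, 2.1], [0.06, 2.66], [-1.3, 4.44], [0, 2.69], [-3.02, 3.02]. Speed limits (rad/s): [2.22, 2.22, 2.79, 3.14, 3.14, 3.14].

INTERFACE

Orientations are given as a rotation vector (axis times angle).
In Python, from cell import monitor, imaging, bot, boxes_of gives the robot as it stands. The module is installed in compiled form; this text tells all that it offers.
- The arm moves only by the tool jog_arm, never from a script. Its argument "commands" is a list of rows, each an object with "dp": the shift along the world's x, y, z in mm, a list of three; "delta_rot": the turn, a rotation vector about the world's x, y, z in degrees, a list of three; "claw": the finger opening in mm, from 0 to 85.4. In form: [{"dp": [tx, ty, tz], "delta_rot": [wx, wy, wz], "claw": claw}, ...]. A call has 1 to 20 rows; each row is the pose to reach, as a shift and turn from the pose commanded when the call began; what a row does not reach only later rows make up. A row lasts 1/8 s, in which the tool goes at most 62.5 mm and 10.7 degrees, less where a joint would pass 70% of its speed; a pose out of reach is approached as far as the arm can. A call with a gripper value outside its range is refused whole. The fingers move at their own pace and stop on an object; the grip force is fixed at half the most. Time passes only in rows, so rows that repeat a pose let the fingers close. It gives the time, the measured TCP pose, the force and the opening at its end, in the units of the state.
- monitor.observe(): the state, without advancing time (a new reading comes with each control period).
- imaging.grab_frame(name): name is "scene" or "top" or "wrist"; returns (picture, depth): 384x512x3 uint8, blue, green, red; 384x512 float32, mm along the optical axis (not along the pixel's ray), 0 where there is no reading.
- imaging.calibration(name): a dict with "camera_matrix" (3x3 intrinsics, pixels), "position" and "orientation" of the camera in the world. Camera axes: x right, y down, z forward; pixel columns grow to the right and rows downward; lengths in mm; the calibration is good to about 2 mm. A picture is of the moment at which its call begins: read the wrist's pose just before it. calibration takes no time and is no camera call; for the wrist camera it gives the pose at the moment of the call.
- bot.finish_job(): hands the job in, once; it reports no verdict.
Trained networks look in the newest picture that a camera, given by its name, has taken for a name from the list of things; names that differ only in an ending like _2 or _b are one class to them, and where a whole thing is asked for, a point or a joint stands for the part that bears it (a point fixed in the world has none). Each returns a list of dicts, best first, with "conf" (0 to 1); they miss things now and then, are a little off and sometimes report something else, mostly with a low value. They report only what shows in the picture. A call takes as long as a camera call.
- boxes_of(camera, thing): "location" ([column, row] in pixels, amid what is visible of it).
The state is a dict: "clock": time; "joints": joint angles; "joint_velocities": joint speeds; "tau": joint torques, N m; "tcp_pos": TCP position; "tcp_rot": TCP orientation; "wrist_force": force on the tool from outside, world axes, zero at the start; "wrist_torque": the same for the moment, N m; "width": finger opening in mm.
Only numpy, scipy, OpenCV 4.12 (cv2) and the standard library are available. Lean on these libraries where they do the work, as an engineer would, in place of code of your own. Each camera call takes 0.05 s, during which the arm holds its last target. There are 200 camera calls.

TASK

Put the stirring rod with the flat paddle away: pull the drawer of the low grey chest open, snap that rod forward out of its two spring clips, lay it flat in the drawer and push the drawer fully shut again. Leave the other rod, the one with the round disc, in its clips, and do not shift any of the things standing around.

Things in the scene. Friction and masses are not known exactly. Their poses are not given: they have to be found in the camera images.
- rod_paddle_centre (a point): Middle of the paddle rod's shaft, on its axis, half-way between the two clips: the place to grip it. Steel rod 18 mm thick, level. Along +y it ends in a flat level paddle (36 mm wide, 6 thick) 101 mm from here; along -y in a rubber cap 68 mm from here; 169 mm long in all, about 0.09 kg. Own axes: y along the rod to the paddle, -x the way the clips open, z up.
- rod_paddle: Same rod; same origin and axes as its point. Pulled level along -x it snaps out of its two sprung, slippery clips with about 12 N (9 to 18 N) in all and is clear of their lips after 30 mm. It cannot be lifted straight up out of them.
- rod_disc_centre (a point): Middle of the other rod's shaft, same axes: 18 mm steel rod in the other rack, with a round upright disc (36 mm across, 8 thick) 84 mm from here at its +y end and a rubber cap 68 mm from here. It must stay in its clips.
- rack_a: Fixed rack with the paddle rod; either of the two rack places. Origin on the work surface under the rod's middle, front = -x; the rod's axis is 110 mm above it, along y. Base plate x -31..55, y -65..65 mm, 10 high. Posts 9 mm thick at x 26, y -42 and +42, each with a clip at its top: 14 mm wide, x -16..31, 16 mm above and below the axis. Between the clips (y -35..35) the rod is free on all sides.
- rack_b: Fixed rack of the same build and axes as rack_a; holds the disc rod.
- chest_drawer0_handle (a point): Middle of the drawer's level bar handle: bar 11 mm thick, 120 mm long, its axis 35 mm out from the drawer front (29 mm clear gap behind it), 38 mm below the chest's top. Own axes: -x the way the drawer opens (away from the chest), y along the bar, z up. It moves with the drawer.
- drawer_floor (a point): Middle of the drawer's inner floor (moves with the drawer). Inside, the drawer is 155 mm long (x) and 208 mm wide (y), walls 6 mm thick and 41 mm high above this floor. Own axes: -x the way it opens, z up. Front panel 15 mm thick. Fully open, the inside is uncovered from 78 mm in front (-x) to 50 mm behind (+x) this point; the rest is under the chest's top.
- chest: Fixed low chest, 200 mm deep (x), 250 mm wide (y), 85 mm high, one drawer. Origin in the middle of its underside; front = -x.
- chest_drawer0 (a joint): How far the drawer is pulled out, m: 0 shut, 0.134 fully open. It slides easily (about 1 N of friction plus light damping) and stays where it is left.
- tank_2: Bystander, loose, not to be shifted: large steel film tank, 91 mm across, 144 mm tall. Origin in the middle of its underside.
- tank_1: Bystander, loose, not to be shifted: small steel film tank, 70 mm across, 91 mm tall. Origin in the middle of its underside.
- graduate_100: Bystander, loose, not to be shifted: slim clear measuring cylinder, 61 mm across the foot, 235 mm tall. Origin in the middle of its underside.
- loupe: Bystander, loose, not to be shifted: black loupe, 46 mm across, 58 mm tall. Origin in the middle of its underside.
- reel_white: Bystander, loose, not to be shifted: film reel, 69 mm across, 44 mm tall. Origin in the middle of its underside.

How it is judged (in metres and radians):
On the way, in this order (a step that is already met when the one before it is completed fails the run):
1. the paddle rod is out of its clips (distance between rod_paddle_centre and rack_a above 0.15 m), for 0.1 s.
2. the paddle rod lies in the open drawer (value of joint chest_drawer0 above 0.07 m and x of rod_paddle_centre in the frame of drawer_floor between -0.08 and 0.08 m and y of rod_paddle_centre in the frame of drawer_floor between -0.1 and 0.1 m and z of rod_paddle_centre in the frame of drawer_floor between 0 and 0.035 m), for 0.2 s.
At the end, for the whole second after the job is handed in: The paddle rod lies at rest inside the drawer (the middle of its shaft within the drawer's walls and no more than 35 mm above its floor) and the drawer is shut to within 8 mm; the disc rod is still in its clips (value of joint chest_drawer0 below 0.008 m and linear speed of rod_paddle below 0.02 m/s and distance between rod_disc_centre and rack_b below 0.125 m and x of rod_paddle_centre in the frame of drawer_floor between -0.08 and 0.08 m and y of rod_paddle_centre in the frame of drawer_floor between -0.1 and 0.1 m and z of rod_paddle_centre in the frame of drawer_floor between 0 and 0.035 m); the robot touches nothing.
It fails at once if the disc rod is shifted by more than 20 mm (distance of rod_disc_centre from where it was at the start of the episode above 0.02 m).
It fails at once if a bystander (tank, measuring cylinder, loupe or reel) is shifted by more than 30 mm (distance of any of tank_2, tank_1, graduate_100, loupe, reel_white from where it was at the start of the episode above 0.03 m).
It also fails if it takes over 64 s, if anything falls off the work surface, if the arm or the gripper's body presses on something with over 40 N, if the wrist force passes 120 N, or if a joint passes its speed limit or range.

## Working session

There is one attempt and no reset: what is moved stays moved. The work goes in short steps, Python scripts to look and compute and a tool call to move; the robot and the scene stay as the last step left them, time stands still between calls to the robot, and variables do not carry over. Pictures are saved under pics/ and viewed, on a budget of 10 in all, crops included, one or two more only if the job needs it, and the job is handed in when it is done.

Besides the shell and the picture viewer there is one more tool, called after "Emit:" as name(argument=value, ...) on one line, values as JSON. jog_arm: Moves the arm, as the interface text tells. Its arguments: {"type":"object","properties":{"commands":{"type":"array","items":{"type":"object","properties":{"dp":{"type":"array","items":{"type":"number"}},"delta_rot":{"type":"array","items":{"type":"number"}},"claw":{"type":"number"}}}}},"required":["commands"]}

```bash
mkdir -p pics; cat > h.py <<'E'
from cell import monitor, imaging, bot, boxes_of
import numpy as np, cv2
from scipy.spatial.transform import Rotation as R
def rot(o):
    o=np.array(o,float)
    return o if o.shape==(3,3) else (R.from_rotvec(o).as_matrix() if o.size==3 else R.from_quat(o).as_matrix())
def cloud(cam):
    c=imaging.calibration(cam); im,d=imaging.grab_frame(cam)
    K=np.array(c["camera_matrix"]); v,u=np.mgrid[:384,:512]
    p=np.stack([(u-K[0,2])/K[0,0]*d,(v-K[1,2])/K[1,1]*d,d],-1)
    P=p@rot(c["orientation"]).T+np.array(c["position"]); P[d==0]=np.nan
    return im,P
E
python3 - <<'E'
from h import *
print(monitor.observe())
ims=[]
for cam in("scene","top"):
    print(cam,imaging.calibration(cam))
    im,P=cloud(cam); np.save(cam+".npy",P); cv2.imwrite(f"pics/{cam}0.png",im)
    for t in["rod_paddle","rod_disc_centre","rod_paddle_centre","rack_a","chest_drawer0_handle","drawer_floor","chest","tank_2","tank_1","graduate_100","loupe","reel_white"]:
        for b in boxes_of(cam,t)[:2]:
            u,v=map(int,np.round(b["location"])); print(t,round(b["conf"],2),(u,v),np.round(P[v,u]))
E
```

```text
{'clock': 0.0, 'joints': array([ 1.13963089e+00,  3.53633577e-01,  1.63413004e+00, -2.01241378e-07,
        1.15521911e+00, -2.37456409e-03]), 'joint_velocities': array([ 1.25887457e-03,  8.12019777e-04, -4.67392561e-04, -1.07708575e-05,
        2.81754699e-04,  6.66065018e-04]), 'tau': array([-2.25428339e-03, -6.05256343e+01, -3.42055929e+01, -6.58579665e-05,
        9.53166542e-03, -8.64359822e-05]), 'tcp_pos': array([259.64240651, 567.98929082, 230.57254188]), 'tcp_rot': array([-6.68331183e-01, -3.06937388e+00,  2.13228335e-03]), 'wrist_force': array([ 0.25741022, -0.30268684,  0.03454614]), 'wrist_torque': array([-0.02759686, -0.01528789,  0.10626487]), 'width': 85.58788601070296}
scene {'camera_matrix': array([[499.22429737,   0.        , 257.76233043],
       [  0.        , 499.22429737, 194.40558579],
       [  0.        ,   0.        ,   1.        ]]), 'position': array([-496.63255188, -716.99149783,  824.31083938]), 'orientation': array([-1.90112562,  0.9984982 , -0.60701991])}
rod_paddle 0.81 (325, 228) [ 497. -275.  119.]
rod_paddle 0.64 (174, 206) [437. 193.  50.]
rod_dis
[... 1228 characters left out ...]
3, 217) [ 534. -266.    7.]
rack_a 0.58 (289, 178) [ 647. -110.  113.]
chest_drawer0_handle 0.81 (186, 240) [464. 196.  74.]
chest_drawer0_handle 0.61 (153, 242) [460. 291.  86.]
drawer_floor 0.78 (188, 239) [467. 192.  62.]
drawer_floor 0.46 (331, 223) [ 513. -231.  117.]
chest 0.8 (154, 244) [454. 289.  83.]
tank_2 0.7 (257, 137) [779. -17.  80.]
tank_2 0.64 (342, 185) [ 622. -259.  144.]
tank_1 0.7 (257, 137) [779. -17.  80.]
tank_1 0.64 (342, 185) [ 622. -259.  144.]
graduate_100 0.91 (189, 148) [724. 177. 165.]
graduate_100 0.37 (151, 245) [451. 296.  89.]
loupe 0.54 (275, 216) [536. -74.  49.]
reel_white 0.63 (293, 182) [ 634. -121.  119.]
reel_white 0.62 (297, 267) [ 374. -147.    2.]
```

```bash
python3 - <<'E'
import cv2
a=cv2.imread("pics/top0.png")[90:310,110:400]; b=cv2.imread("pics/scene0.png")[130:300,120:400]
cv2.imwrite("pics/t1.png",cv2.resize(a,None,fx=2.7,fy=2.7)); cv2.imwrite("pics/s1.png",cv2.resize(b,None,fx=2.8,fy=2.8))
E
```

```text
(no output)
```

View pics/t1.png

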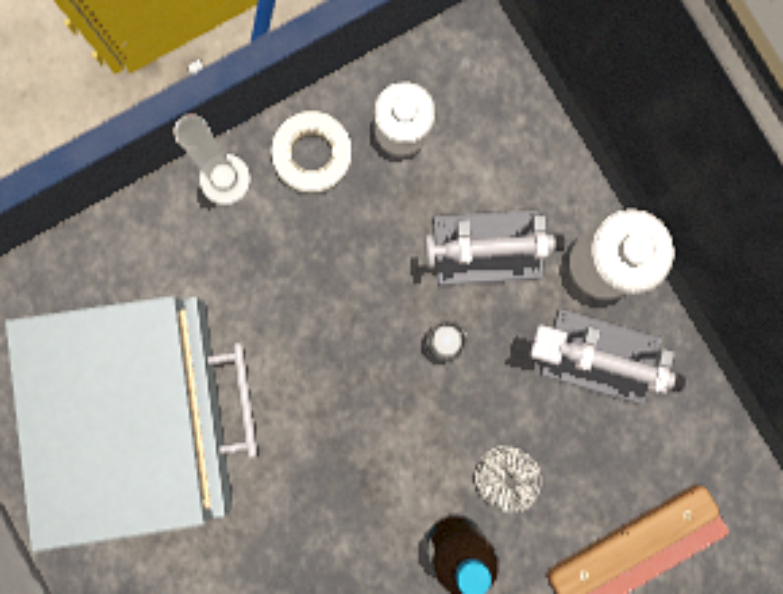

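View pics/s1.png

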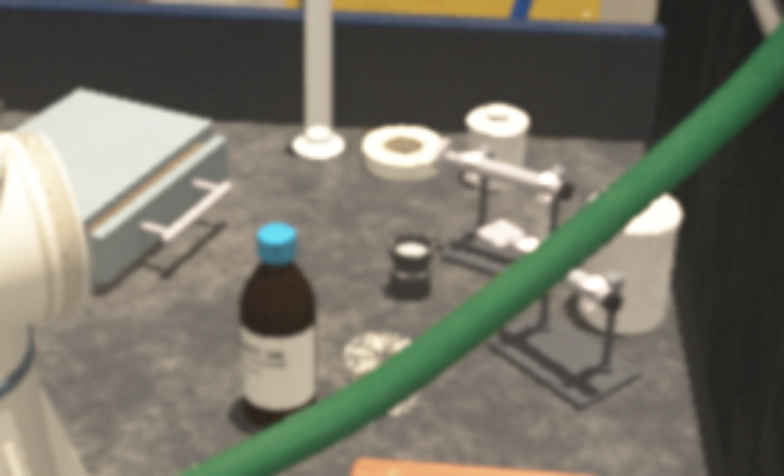

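The top view shows the chest at left with its handle at about (188,240) full-res, facing world -y. The paddle rod is in the lower right rack, paddle at about (313,218). The disc rod is in the upper rack, and the loupe is at (275,217). An amber bottle and a squeegee are also there. The scene view confirms this, and a green hose crosses it. Next I'll measure exact lines.

```bash
cat > m.py <<'E'
from h import *
def line(Q):
    m=np.median(Q,0); q=Q[:,:2]; c=q.mean(0); w,v=np.linalg.eigh(np.cov((q-c).T)); d=v[:,1]; s=(q-c)@d
    return c,d,c+d*s.min(),c+d*s.max(),np.sqrt(w[0]),len(q)
E
python3 - <<'E'
from m import *
P=np.load("top.npy"); im=cv2.imread("pics/top0.png")
X,Y,Z=P[...,0],P[...,1],P[...,2]
def box(n,x0,x1,y0,y1,z0,z1):
    k=(X>x0)&(X<x1)&(Y>y0)&(Y<y1)&(Z>z0)&(Z<z1); Q=P[k]; print(n,len(Q),"z",np.percentile(Q[:,2],[5,50,95]).round(1)); return Q
for n,a in dict(paddle_rod=(450,580,-350,-170,100,135),disc=(600,690,-210,-50,100,140)).items():
    Q=box(n,*a); c,d,e,f,s,k=line(Q); print(c.round(1),np.degrees(np.arctan2(d[1],d[0])).round(1),e.round(1),f.round(1),s.round(1))
Q=box("handle",380,560,165,215,35,75); c,d,e,f,s,k=line(Q); print(c.round(1),np.degrees(np.arctan2(d[1],d[0])).round(1),e.round(1),f.round(1),s.round(1))
Q=box("chesttop",300,650,200,480,80,95)
print(cv2.minAreaRect(Q[:,:2].astype(np.float32)))
h=(im[...,1].astype(int)-im[...,2]>40)&(im[...,1].astype(int)-im[...,0]>30)
print("green top",h.sum(), np.nanmin(P[h],0) if h.any() else 0,np.nanmax(P[h],0) if h.any() else 0)
S=np.load("scene.npy"); im=cv2.imread("pics/scene0.png").astype(int)
h=(im[...,1]-im[...,2]>40)&(im[...,1]-im[...,0]>20); v,u=np.where(h)
print("green scene",h.sum())
for i in range(0,len(u),max(1,len(u)//12)): print(u[i],v[i],S[v[i],u[i]].round())
# everything tall
for zz in(60,110,150,200):
    k=(Z>zz).astype(np.uint8); n,l,st,ce=cv2.connectedComponentsWithStats(k)
    for i in range(1,n):
        if st[i,4]>8:
            q=P[l==i]; print(zz,st[i,4],q.min(0).round(),q.max(0).round())
E
```

```text
paddle_rod 499 z [110.5 117.4 123.1]
[ 515.1 -243.8] 73.8 [ 491.3 -325.8] [ 537.4 -167. ] 10.5
disc 388 z [110.9 118.3 123.7]
[ 641.6 -125. ] 94.2 [ 646.9 -196. ] [636.  -48.9] 10.3
handle 484 z [45.4 69.9 74.3]
[464.1 195.8] -174.8 [558.5 204.4] [380.  188.1] 10.2
chesttop 5448 z [82.1 85.3 88.4]
((494.4795227050781, 319.7489318847656), (368.30218505859375, 222.28421020507812), 18.07240867614746)
green top 1725 [ 144.8049243  -587.92999053  194.03060962] [ 376.18118569 -346.51331074  483.0339456 ]
green scene 5990
323 0 [1266.  170.  542.]
428 119 [ 379. -505.  506.]
396 149 [ 335. -470.  453.]
373 176 [ 296. -448.  408.]
340 201 [ 237. -414.  371.]
300 228 [ 172. -371.  331.]
284 253 [ 125. -368.  303.]
240 277 [  58. -321.  272.]
190 297 [  -7. -262.  244.]
156 316 [ -62. -233.  226.]
131 335 [-105. -216.  208.]
98 356 [-156. -191.  189.]
74 383 [-196. -171.  150.]
60 2463 [1083.  270.   60.] [1231.  524.  260.]
60 448 [1064.   57.   60.] [1104.  118.  274.]
60 62466 [  36. -698.   60.] [1239.  625.  762.]
60 406 [764. -58.  61.] [833.   7.  94.]
60 422 [ 617. -196.   66.] [674. -
[... 656 characters left out ...]
. 602. 245.] [291. 609. 260.]
110 757 [220. 495. 247.] [275. 572. 365.]
110 119 [ 69. -47. 110.] [ 80.  46. 131.]
150 936 [1083.  374.  150.] [1171.  523.  260.]
150 287 [1075.   57.  151.] [1104.  102.  274.]
150 53733 [  75. -673.  150.] [1105.  625.  762.]
150 212 [718. 173. 151.] [751. 206. 238.]
150 242 [ 279. -109.  150.] [324. -62. 198.]
150 23 [271. 602. 245.] [291. 609. 260.]
150 757 [220. 495. 247.] [275. 572. 365.]
200 342 [1083.  436.  200.] [1135.  523.  260.]
200 184 [1082.   57.  201.] [1104.   90.  274.]
200 47952 [  97. -662.  200.] [1102.  -82.  762.]
200 106 [719. 173. 201.] [751. 206. 238.]
200 23 [271. 602. 245.] [291. 609. 260.]
200 757 [220. 495. 247.] [275. 572. 365.]
```

```bash
python3 - <<'E'
from m import *
P=np.load("top.npy"); X,Y,Z=np.moveaxis(P,-1,0)
def go(n,k):
    Q=P[k]; c,d,e,f,s,m=line(Q); print(n,m,c.round(1),np.degrees(np.arctan2(d[1],d[0])).round(1),e.round(1),f.round(1),s.round(1),"z",np.percentile(Q[:,2],[5,50,95]).round(1))
for y1 in (190,200):
  for z0,z1 in((40,60),(45,58)): go(f"h{y1},{z0}",(X>390)&(X<560)&(Y>140)&(Y<y1)&(Z>z0)&(Z<z1))
go("front top",(X>360)&(X<570)&(Y>170)&(Y<240)&(Z>66)&(Z<79))
k=(X>300)&(X<600)&(Y>190)&(Y<430)&(Z>81)&(Z<91); n,l,st,ce=cv2.connectedComponentsWithStats(k.astype(np.uint8)); i=1+st[1:,4].argmax()
r=cv2.minAreaRect(P[l==i][:,:2].astype(np.float32)); print(r,cv2.boxPoints(r).round(1))
c=imaging.calibration("wrist"); print(c, monitor.observe()["tcp_pos"])
E
```

```text
h190,40 215 [464.8 163. ] -177.8 [533.7 165.7] [392.2 160.2] 12.1 z [46.7 51.6 55.1]
h190,45 209 [465.7 162.3] -176.9 [533.7 166. ] [392.6 158.4] 11.5 z [47.3 51.6 55.1]
h200,40 241 [468.  166.4] -174.0 [533.  173.2] [393.7 158.6] 14.6 z [46.3 51.6 55.5]
h200,45 230 [468.5 165.3] -173.7 [533.1 172.4] [394. 157.] 13.9 z [46.7 51.6 55.1]
front top 418 [464.4 199.7] -171.4 [571.8 216. ] [360.3 183.8] 6.1 z [67.5 72.7 76.6]
((449.3541259765625, 305.5638427734375), (250.17681884765625, 186.3799591064453), 8.416855812072754) [[312.  379.4]
 [339.3 195.1]
 [586.7 231.7]
 [559.5 416.1]]
{'camera_matrix': array([[312.50340367,   0.        , 254.49619424],
       [  0.        , 312.50340367, 191.51763637],
       [  0.        ,   0.        ,   1.        ]]), 'position': array([198.74371527, 596.85216772, 373.90820911]), 'orientation': array([2.44742435, 1.5713595 , 0.21131407])} [259.84509446 568.40612123 231.27248538]
```

Emit:
jog_arm(commands=[{"dp":[208,-410,-51],"delta_rot":[0,0,33],"claw":26},{"dp":[208,-410,-51],"delta_rot":[0,0,33],"claw":26},{"dp":[208,-410,-51],"delta_rot":[0,0,33],"claw":26},{"dp":[208,-410,-51],"delta_rot":[0,0,33],"claw":26},{"dp":[208,-410,-51],"delta_rot":[0,0,33],"claw":26},{"dp":[208,-410,-51],"delta_rot":[0,0,33],"claw":26},{"dp":[208,-410,-51],"delta_rot":[0,0,33],"claw":26},{"dp":[208,-410,-51],"delta_rot":[0,0,33],"claw":26},{"dp":[208,-410,-51],"delta_rot":[0,0,33],"claw":26},{"dp":[208,-410,-51],"delta_rot":[0,0,33],"claw":26},{"dp":[208,-410,-51],"delta_rot":[0,0,33],"claw":26},{"dp":[208,-410,-51],"delta_rot":[0,0,33],"claw":26}])

```text
clock: 2.8
tcp_pos: [467.6, 159.3, 180.4]
tcp_rot: [-0.233, 3.133, 0.0]
wrist_force: [-0.2, -1.6, 0.1]
width: 26.1
```

```bash
python3 - <<'E'
from m import *
s=monitor.observe(); print(s["clock"],s["tcp_pos"],R.from_rotvec(s["tcp_rot"]).as_matrix().round(3),s["width"])
im,P=cloud("wrist"); np.save("w1.npy",P); cv2.imwrite("pics/w1.png",im)
for t in("chest_drawer0_handle",):
  for b in boxes_of("wrist",t): u,v=np.round(b["location"]).astype(int); print(t,b,P[v,u].round())
X,Y,Z=np.moveaxis(P,-1,0)
k=(X>390)&(X<560)&(Y>130)&(Y<190)&(Z>40)&(Z<60); Q=P[k]; c,d,e,f,sd,m=line(Q); print(m,c.round(1),np.degrees(np.arctan2(d[1],d[0])).round(1),e.round(1),f.round(1),sd.round(1),np.percentile(Q[:,2],[5,50,95]))
E
```

```text
2.8 [467.59493603 159.26305536 180.39301539] [[-0.989 -0.148  0.   ]
 [-0.148  0.989  0.   ]
 [-0.     0.    -1.   ]] 26.096537783939976
chest_drawer0_handle {'location': [299.2, 142.4], 'conf': 0.73} [423. 189.  73.]
2330 [458.4 162.7] -177.1 [535.  166.6] [391.3 159.3] 11.3 [47.82807661 51.16908697 53.3183001 ]
```

View pics/w1.png

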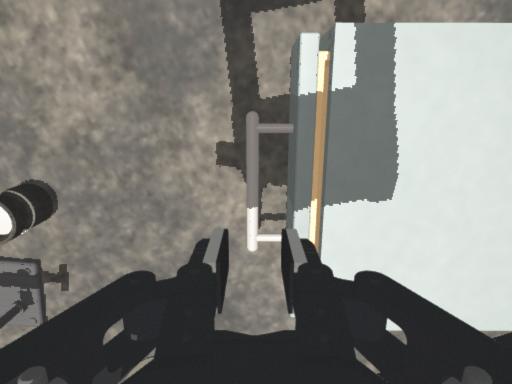

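The wrist view shows the handle bar as a vertical line at column 253, rows 113–250, with the drawer front at column ~292. The bar is nearly parallel to the pads.

```bash
python3 - <<'E'
from m import *
P=np.load("w1.npy")
for u,v in((252,118),(253,130),(253,180),(253,220),(253,244),(305,100),(305,200),(323,100)): print((u,v),P[v,u].round(1))
X,Y,Z=np.moveaxis(P,-1,0); u=np.arange(512)[None,:]; 
Q=P[118:246,249:257].reshape(-1,3); Q=Q[(Q[:,2]>40)&(Q[:,2]<60)]; c,d,e,f,sd,m=line(Q); print(m,c.round(1),np.degrees(np.arctan2(d[1],d[0])).round(1),e.round(1),f.round(1),sd.round(1))
E
```

```text
(252, 118) [411.3 149.3  52.2]
(253, 130) [421.1 151.6  51.8]
(253, 180) [464.2 157.9  52.7]
(253, 220) [501.7 163.5  52.5]
(253, 244) [525.9 167.1  51.4]
(305, 100) [391.2 187.7  72.1]
(305, 200) [470.2 203.   72.3]
(323, 100) [386.7 212.   21. ]
1022 [466.9 157.9] -171.6 [527.1 166.8] [411.2 149.7] 2.0
```

Emit:
jog_arm(commands=[{"dp":[0,-1,-60],"claw":26},{"dp":[0,-1,-110],"claw":26},{"dp":[0,-1,-140],"claw":26},{"dp":[0,-1,-152],"claw":26},{"dp":[0,-1,-152],"claw":26},{"dp":[0,-1,-152],"claw":26}])

```text
$.commands[0]: bad value
```

Emit:
jog_arm(commands=[{"dp":[0,0,0],"claw":5},{"dp":[0,0,0],"claw":5},{"dp":[0,0,0],"claw":5},{"dp":[0,0,0],"claw":5}])

```text
$.commands[0]: bad value
```

delta_rot is required in every row.

Emit:
jog_arm(commands=[{"dp":[0,-1,-60],"delta_rot":[0,0,0],"claw":26},{"dp":[0,-1,-110],"delta_rot":[0,0,0],"claw":26},{"dp":[0,-1,-140],"delta_rot":[0,0,0],"claw":26},{"dp":[0,-1,-152],"delta_rot":[0,0,0],"claw":26},{"dp":[0,-1,-152],"delta_rot":[0,0,0],"claw":26},{"dp":[0,-1,-152],"delta_rot":[0,0,0],"claw":26}])

```text
clock: 3.65
tcp_pos: [467.5, 157.6, 29.7]
tcp_rot: [0.232, -3.133, 0.0]
wrist_force: [-5.4, -2.4, 12.2]
width: 26.1
```

Emit:
jog_arm(commands=[{"dp":[0,0,0],"delta_rot":[0,0,0],"claw":26},{"dp":[0,0,0],"delta_rot":[0,0,0],"claw":26}])

```text
clock: 3.9
tcp_pos: [467.5, 157.6, 29.7]
tcp_rot: [0.232, -3.133, -0.0]
wrist_force: [-6.3, -1.1, 13.4]
width: 26.1
```

Emit:
jog_arm(commands=[{"dp":[0,0,5],"delta_rot":[0,0,0],"claw":26},{"dp":[0,0,5],"delta_rot":[0,0,0],"claw":26},{"dp":[0,0,5],"delta_rot":[0,0,0],"claw":26}])

```text
clock: 4.28
tcp_pos: [468.2, 157.6, 33.5]
tcp_rot: [-0.231, 3.132, 0.0]
wrist_force: [0.3, 0.0, -0.4]
width: 26.3
```

```bash
python3 - <<'E'
from h import *
s=monitor.observe(); print(s)
im,P=cloud("wrist"); cv2.imwrite("pics/w2.png",im)
im,P=cloud("top"); cv2.imwrite("pics/t2.png",cv2.resize(im[90:310,110:400],None,fx=2.7,fy=2.7))
E
```

```text
{'clock': 4.275, 'joints': array([ 3.21653444e-01,  4.44393041e-01,  2.05432218e+00, -6.75441240e-05,
        6.42215363e-01, -1.39638890e+00]), 'joint_velocities': array([ 7.85140043e-05,  5.09610950e-03,  2.83417441e-03, -4.65227092e-04,
       -3.59436191e-05, -5.43099546e-04]), 'tau': array([ 2.70687434e-02, -5.29326081e+01, -2.00758731e+01,  4.71854928e-04,
       -4.53505316e-03,  7.04039976e-04]), 'tcp_pos': array([468.16660023, 157.57149299,  33.52583051]), 'tcp_rot': array([-2.31121358e-01,  3.13242600e+00,  1.93638640e-04]), 'wrist_force': array([ 0.31281503,  0.00249743, -0.36420763]), 'wrist_torque': array([-0.00870192,  0.04191555,  0.00935416]), 'width': 26.33648355206446}
```

View pics/w2.png

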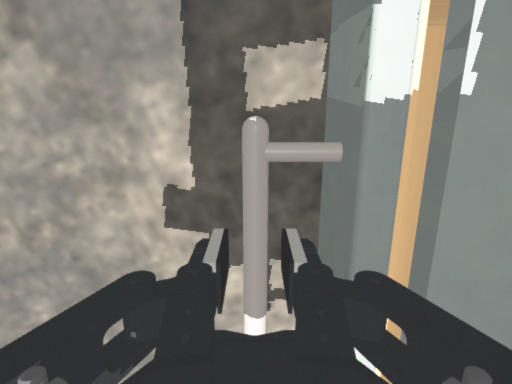

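The bar (column 256) sits between the pads and the contact force is gone. Next: close and pull the drawer.

Emit:
jog_arm(commands=[{"dp":[0,0,0],"delta_rot":[0,0,0],"claw":4},{"dp":[0,0,0],"delta_rot":[0,0,0],"claw":4},{"dp":[0,0,0],"delta_rot":[0,0,0],"claw":4},{"dp":[0,0,0],"delta_rot":[0,0,0],"claw":4},{"dp":[3,-20,0],"delta_rot":[0,0,0],"claw":4},{"dp":[6,-40,0],"delta_rot":[0,0,0],"claw":4},{"dp":[9,-60,0],"delta_rot":[0,0,0],"claw":4},{"dp":[12,-80,0],"delta_rot":[0,0,0],"claw":4},{"dp":[15,-100,0],"delta_rot":[0,0,0],"claw":4},{"dp":[17,-113,0],"delta_rot":[0,0,0],"claw":4},{"dp":[18,-120,0],"delta_rot":[0,0,0],"claw":4},{"dp":[18,-120,0],"delta_rot":[0,0,0],"claw":4}])

```text
clock: 5.88
tcp_pos: [485.7, 37.0, 33.3]
tcp_rot: [0.23, -3.133, 0.0]
wrist_force: [-1.9, -1.8, 5.4]
width: 8.7
```

Emit:
jog_arm(commands=[{"dp":[1,-4,0],"delta_rot":[0,0,0],"claw":4},{"dp":[1,-8,0],"delta_rot":[0,0,0],"claw":4},{"dp":[1,-8,0],"delta_rot":[0,0,0],"claw":4}])

```text
clock: 6.25
tcp_pos: [486.3, 32.1, 33.3]
tcp_rot: [0.227, -3.133, -0.006]
wrist_force: [-3.5, 22.9, 4.6]
width: 8.4
```

Emit:
jog_arm(commands=[{"dp":[0,4,0],"delta_rot":[0,0,0],"claw":4},{"dp":[0,4,0],"delta_rot":[0,0,0],"claw":28},{"dp":[0,4,0],"delta_rot":[0,0,0],"claw":28},{"dp":[0,4,0],"delta_rot":[0,0,0],"claw":28},{"dp":[0,4,50],"delta_rot":[0,0,0],"claw":28},{"dp":[0,4,110],"delta_rot":[0,0,0],"claw":40},{"dp":[0,0,170],"delta_rot":[0,0,-10],"claw":50},{"dp":[5,-40,187],"delta_rot":[0,0,-20],"claw":50},{"dp":[10,-80,187],"delta_rot":[0,0,-30],"claw":50},{"dp":[15,-120,187],"delta_rot":[0,0,-40],"claw":50},{"dp":[20,-160,187],"delta_rot":[0,0,-50],"claw":50},{"dp":[25,-200,187],"delta_rot":[0,0,-60],"claw":50},{"dp":[25,-230,187],"delta_rot":[0,0,-70],"claw":50},{"dp":[25,-260,187],"delta_rot":[0,0,-80],"claw":50},{"dp":[25,-275,187],"delta_rot":[0,0,-90],"claw":50},{"dp":[25,-275,187],"delta_rot":[0,0,-100],"claw":50},{"dp":[25,-275,187],"delta_rot":[0,0,-110],"claw":50},{"dp":[25,-275,187],"delta_rot":[0,0,-114.4],"claw":50},{"dp":[25,-275,187],"delta_rot":[0,0,-114.4],"claw":50},{"dp":[25,-275,187],"delta_rot":[0,0,-114.4],"claw":50}])

```text
clock: 8.75
tcp_pos: [511.8, -245.6, 220.2]
tcp_rot: [-2.507, -1.893, -0.0]
wrist_force: [-0.2, 0.2, -0.7]
width: 50.2
```

```bash
python3 - <<'E'
from m import *
s=monitor.observe(); print(s["clock"],s["tcp_pos"],R.from_rotvec(s["tcp_rot"]).as_matrix().round(3),s["width"],s["joints"])
im,P=cloud("wrist"); np.save("w3.npy",P); cv2.imwrite("pics/w3.png",im)
for t in("rod_paddle_centre","rod_paddle"):
  for b in boxes_of("wrist",t): u,v=np.round(b["location"]).astype(int); print(t,b,P[v,u].round())
im,P=cloud("top"); np.save("top2.npy",P); cv2.imwrite("pics/t2.png",cv2.resize(im[90:310,110:400],None,fx=2.7,fy=2.7))
E
```

```text
8.75 [ 511.82081429 -245.63276809  220.24932044] [[ 0.273  0.962  0.   ]
 [ 0.962 -0.273  0.   ]
 [ 0.     0.    -1.   ]] 50.22271676980815 [-4.50112022e-01  2.75656656e-01  1.76921220e+00  2.85194856e-05
  1.09671344e+00 -1.73110500e-01]
rod_paddle_centre {'location': [393.3, 35.2], 'conf': 0.64} [ 638. -161.  118.]
rod_paddle_centre {'location': [254.5, 139.6], 'conf': 0.56} [ 522. -205.  118.]
rod_paddle {'location': [256.0, 139.3], 'conf': 0.83} [ 524. -205.  119.]
```

View pics/w3.png

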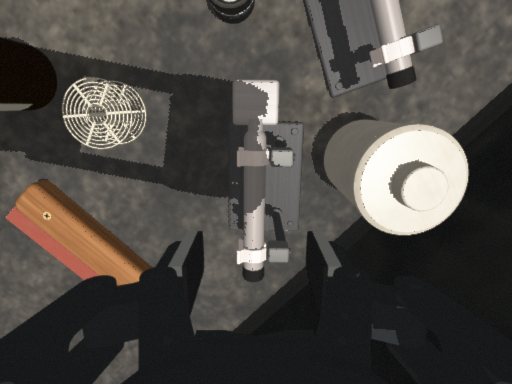

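The wrist view shows the flat paddle at (256,102), the clips at rows 157 and 255 and the rod along column ~255. The tank is at right, well clear of the fingers.

```bash
python3 - <<'E'
from m import *
P=np.load("w3.npy")
for u,v in((253,135),(254,157),(255,180),(256,205),(255,230),(254,256),(254,275)): print((u,v),P[v,u].round(1))
for a,b in((172,240),(165,245)):
    Q=P[a:b,235:275].reshape(-1,3); Q=Q[Q[:,2]>104]; c,d,e,f,sd,m=line(Q); print(m,c.round(1),np.degrees(np.arctan2(d[1],d[0])).round(2),e.round(1),f.round(1),sd.round(1),np.percentile(Q[:,2],[50,95]))
    top=Q[Q[:,2]>117]; print(top[:,:2].mean(0))
E
```

```text
(253, 135) [ 522.8 -201.4  118.1]
(254, 157) [ 519.  -217.5  121.9]
(255, 180) [ 514.5 -236.2  118.3]
(256, 205) [ 509.5 -256.7  118.3]
(255, 230) [ 502.8 -277.2  119.5]
(254, 256) [ 495.8 -298.8  121.9]
(254, 275) [ 490.5 -317.4  119.6]
1413 [ 507.7 -256.9] 73.32 [ 498.5 -287.4] [ 515.9 -229.4] 5.0 [117.74674538 119.51828481]
[ 507.74151224 -256.63990797]
1716 [ 508.1 -256.4] 74.95 [ 497.4 -296.2] [ 517.1 -223.1] 5.5 [117.76224403 119.71938753]
[ 508.21177529 -255.04266432]
```

Emit:
jog_arm(commands=[{"dp":[-4,-12,-50],"delta_rot":[0,0,0],"claw":44},{"dp":[-4,-12,-95],"delta_rot":[0,0,0],"claw":44},{"dp":[-4,-12,-118],"delta_rot":[0,0,0],"claw":44},{"dp":[-4,-12,-125],"delta_rot":[0,0,0],"claw":44},{"dp":[-4,-12,-125],"delta_rot":[0,0,0],"claw":44},{"dp":[-4,-12,-125],"delta_rot":[0,0,0],"claw":44}])

```text
clock: 9.7
tcp_pos: [508.7, -257.9, 96.5]
tcp_rot: [2.507, 1.89, 0.001]
wrist_force: [-0.0, -0.5, -0.1]
width: 43.8
```

Emit:
jog_arm(commands=[{"dp":[0,0,-1],"delta_rot":[0,0,0],"claw":8},{"dp":[0,0,-1],"delta_rot":[0,0,0],"claw":8},{"dp":[0,0,-1],"delta_rot":[0,0,0],"claw":8},{"dp":[0,0,-1],"delta_rot":[0,0,0],"claw":8},{"dp":[0,0,-1],"delta_rot":[0,0,0],"claw":8}])

```text
clock: 10.32
tcp_pos: [507.8, -257.6, 94.9]
tcp_rot: [2.508, 1.891, -0.0]
wrist_force: [-2.8, 0.9, 7.0]
width: 16.4
```

Emit:
jog_arm(commands=[{"dp":[-6,1.7,0],"delta_rot":[0,0,0],"claw":8},{"dp":[-12,3.4,0],"delta_rot":[0,0,0],"claw":8},{"dp":[-18,5.2,0],"delta_rot":[0,0,0],"claw":8},{"dp":[-24,7,0],"delta_rot":[0,0,0],"claw":8},{"dp":[-30,8.6,0],"delta_rot":[0,0,0],"claw":8},{"dp":[-38,11,0],"delta_rot":[0,0,0],"claw":8},{"dp":[-46,13.2,0],"delta_rot":[0,0,0],"claw":8},{"dp":[-48,13.8,0],"delta_rot":[0,0,0],"claw":8},{"dp":[-48,13.8,0],"delta_rot":[0,0,0],"claw":8}])

```text
clock: 11.45
tcp_pos: [459.9, -243.8, 94.4]
tcp_rot: [2.508, 1.891, 0.0]
wrist_force: [0.1, -0.9, -0.7]
width: 16.1
```

```bash
python3 - <<'E'
from m import *
P=np.load("top2.npy"); X,Y,Z=np.moveaxis(P,-1,0)
def go(n,k):
    Q=P[k]; c,d,e,f,s,m=line(Q); print(n,m,c.round(1),np.degrees(np.arctan2(d[1],d[0])).round(1),e.round(1),f.round(1),s.round(1),"z",np.percentile(Q[:,2],[5,50,95]).round(1))
go("handle",(X>400)&(X<580)&(Y>10)&(Y<50)&(Z>42)&(Z<60))
go("panel",(X>340)&(X<620)&(Y>50)&(Y<110)&(Z>66)&(Z<80))
k=(X>350)&(X<590)&(Y>80)&(Y<205)&(Z>5)&(Z<40); Q=P[k]; print("floor z",len(Q),np.percentile(Q[:,2],[5,50,95])); r=cv2.minAreaRect(Q[:,:2].astype(np.float32)); print(r,cv2.boxPoints(r).round(1))
E
```

```text
handle 165 [485.4  35. ] -173.8 [552.2  42.2] [425.6  28.4] 5.0 z [47.6 51.3 55.5]
panel 414 [480.2  76. ] -171.8 [603.5  93.7] [362.7  59.1] 4.8 z [68.8 72.6 75.7]
floor z 2457 [19.20184019 22.47139314 25.99607423]
((466.76068115234375, 143.47665405273438), (232.4410858154297, 123.009033203125), 0.0018279533833265305) [[350.5 205. ]
 [350.5  82. ]
 [583.   82. ]
 [583.  205. ]]
```

View pics/t2.png

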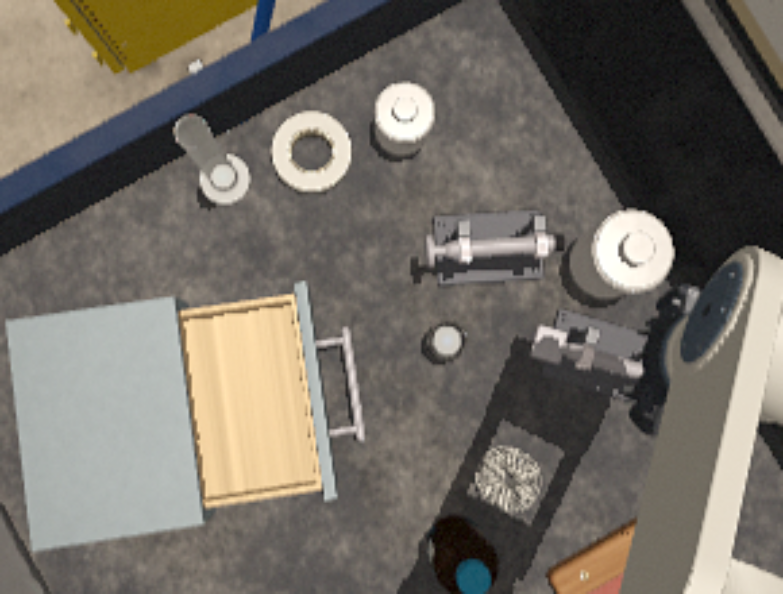

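Emit:
jog_arm(commands=[{"dp":[0,0,40],"delta_rot":[0,0,0],"claw":8},{"dp":[0,0,80],"delta_rot":[0,0,0],"claw":8},{"dp":[0,0,105],"delta_rot":[0,0,0],"claw":8},{"dp":[0,0,105],"delta_rot":[0,0,0],"claw":8}])

```text
clock: 11.95
tcp_pos: [461.3, -244.5, 201.1]
tcp_rot: [2.505, 1.889, 0.003]
wrist_force: [-0.1, 0.8, -1.1]
width: 16.2
```

The drawer is open with its floor uncovered (t2 crop columns 185–320, rows 300–500), the floor at z≈22.5, and nothing else has shifted. The rod is in hand.

Emit:
jog_arm(commands=[{"dp":[-4,30,0],"delta_rot":[0,0,0],"claw":8},{"dp":[-4,80,0],"delta_rot":[0,0,-8],"claw":8},{"dp":[-4,130,0],"delta_rot":[0,0,-17],"claw":8},{"dp":[-4,180,0],"delta_rot":[0,0,-26],"claw":8},{"dp":[-4,230,0],"delta_rot":[0,0,-35],"claw":8},{"dp":[-4,280,0],"delta_rot":[0,0,-44],"claw":8},{"dp":[-4,330,0],"delta_rot":[0,0,-53],"claw":8},{"dp":[-4,370,0],"delta_rot":[0,0,-60],"claw":8},{"dp":[-4,389,0],"delta_rot":[0,0,-65.6],"claw":8},{"dp":[-4,389,0],"delta_rot":[0,0,-65.6],"claw":8},{"dp":[-4,389,0],"delta_rot":[0,0,-65.6],"claw":8}])

```text
clock: 13.32
tcp_pos: [455.4, 144.6, 198.4]
tcp_rot: [3.132, 0.234, -0.002]
wrist_force: [0.8, -0.9, -1.0]
width: 16.1
```

```bash
python3 - <<'E'
from m import *
s=monitor.observe(); print(s["clock"],s["tcp_pos"],R.from_rotvec(s["tcp_rot"]).as_matrix().round(3),s["width"])
im,P=cloud("wrist"); np.save("w4.npy",P); cv2.imwrite("pics/w4.png",im)
E
```

```text
13.325 [455.35023896 144.62680492 198.37576781] [[ 0.989  0.149 -0.001]
 [ 0.149 -0.989 -0.001]
 [-0.002  0.001 -1.   ]] 16.081872366745266
```

View pics/w4.png

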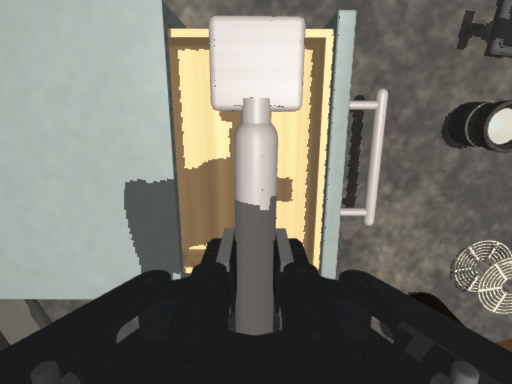

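The rod is centred between the chest edge (column 175) and the drawer front (column 335), paddle at (257,62). I'll check the clearance of the paddle tip to the far wall.

```bash
python3 - <<'E'
from m import *
P=np.load("w4.npy"); 
for n,(u,v) in dict(tip=(257,22),shaft=(257,150),wall_top=(200,33),wall_top2=(320,33),front=(345,100),frontpanel_in=(325,150),chest=(165,150),floor=(195,120)).items(): print(n,P[v,u].round(1))
a=np.radians(8.4); d=np.array([np.cos(a),np.sin(a)]); x=np.array([-np.sin(a),np.cos(a)])
for n,(u,v) in dict(tip=(257,20),wall=(190,33),wall2=(320,33),chest=(165,150),panel=(345,100)).items():
    q=P[v,u,:2]-[455.4,144.6]; print(n,"along",(q@d).round(1),"drawer x",(q@x).round(1))
E
```

```text
tip [550.4 158.5 216.5]
shaft [505.5 151.7 221. ]
wall_top [570.7 207.   63.1]
wall_top2 [584.7 111.2  64.6]
front [536.7  81.7  71.7]
frontpanel_in [492.7  87.1  62.3]
chest [475.5 222.6  84.1]
floor [498.7 211.5  21.9]
tip along 96.8 drawer x -0.1
wall along 123.1 drawer x 52.9
wall2 along 123.1 drawer x -51.9
chest along 31.3 drawer x 74.2
panel along 71.3 drawer x -74.1
```

Emit:
jog_arm(commands=[{"dp":[0,0,-50],"delta_rot":[0,0,0],"claw":8},{"dp":[0,0,-100],"delta_rot":[0,0,0],"claw":8},{"dp":[0,0,-140],"delta_rot":[0,0,0],"claw":8},{"dp":[0,0,-160],"delta_rot":[0,0,0],"claw":8},{"dp":[0,0,-170],"delta_rot":[0,0,0],"claw":8},{"dp":[0,0,-172],"delta_rot":[0,0,0],"claw":8},{"dp":[0,0,-172],"delta_rot":[0,0,0],"claw":8},{"dp":[0,0,-172],"delta_rot":[0,0,0],"claw":8}])

```text
clock: 14.38
tcp_pos: [456.5, 145.4, 28.1]
tcp_rot: [-3.133, -0.231, -0.002]
wrist_force: [0.1, -0.8, -1.2]
width: 16.2
```

Emit:
jog_arm(commands=[{"dp":[0,0,-3],"delta_rot":[0,0,0],"claw":8},{"dp":[0,0,-3],"delta_rot":[0,0,0],"claw":8},{"dp":[0,0,-3],"delta_rot":[0,0,0],"claw":20},{"dp":[0,0,-3],"delta_rot":[0,0,0],"claw":24},{"dp":[0,0,-3],"delta_rot":[0,0,0],"claw":36},{"dp":[0,0,-3],"delta_rot":[0,0,0],"claw":40},{"dp":[0,0,-3],"delta_rot":[0,0,0],"claw":40},{"dp":[0,0,30],"delta_rot":[0,0,0],"claw":40},{"dp":[0,0,80],"delta_rot":[0,0,0],"claw":40},{"dp":[0,0,130],"delta_rot":[0,0,0],"claw":40},{"dp":[0,0,140],"delta_rot":[0,0,0],"claw":40},{"dp":[0,0,140],"delta_rot":[0,0,0],"claw":40}])

```text
clock: 15.88
tcp_pos: [456.0, 145.3, 167.5]
tcp_rot: [-3.133, -0.231, -0.002]
wrist_force: [-0.3, 0.5, -0.0]
width: 39.9
```

```bash
python3 - <<'E'
from m import *
s=monitor.observe(); print(s["clock"],s["tcp_pos"],s["wrist_force"],s["width"])
im,P=cloud("wrist"); np.save("w5.npy",P); cv2.imwrite("pics/w5.png",im)
E
```

```text
15.875 [456.0130244  145.25590836 167.49765145] [-0.25191773  0.50423974 -0.00357631] 39.90372176029679
```

View pics/w5.png

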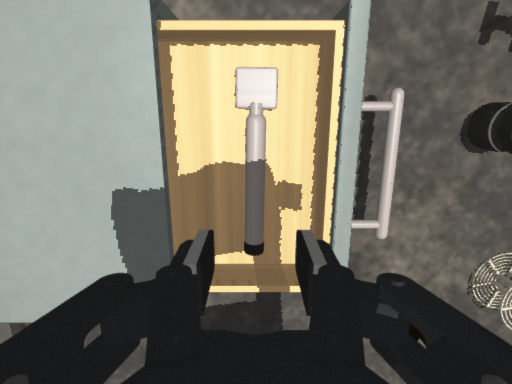

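The rod lies flat on the drawer floor (column 255, rows 68–250), clear of all walls. Now I'll push the drawer shut with the closed fingers on the outside of the bar.

Emit:
jog_arm(commands=[{"dp":[12,-50,0],"delta_rot":[0,0,0],"claw":0},{"dp":[25,-100,0],"delta_rot":[0,0,0],"claw":0},{"dp":[37,-142,0],"delta_rot":[0,0,0],"claw":0},{"dp":[37,-142,-20],"delta_rot":[0,0,0],"claw":0},{"dp":[37,-142,-60],"delta_rot":[0,0,0],"claw":0},{"dp":[37,-142,-105],"delta_rot":[0,0,0],"claw":0},{"dp":[37,-142,-128],"delta_rot":[0,0,0],"claw":0},{"dp":[37,-142,-131],"delta_rot":[0,0,0],"claw":0},{"dp":[37,-142,-131],"delta_rot":[0,0,0],"claw":0},{"dp":[37,-142,-131],"delta_rot":[0,0,0],"claw":0}])

```text
clock: 17.18
tcp_pos: [493.5, 3.3, 37.0]
tcp_rot: [3.133, 0.231, 0.002]
wrist_force: [-0.8, -0.4, -0.2]
width: -0.2
```

Emit:
jog_arm(commands=[{"dp":[-1,6,0],"delta_rot":[0,0,0],"claw":0},{"dp":[-1.8,12,0],"delta_rot":[0,0,0],"claw":0},{"dp":[-2.5,17,0],"delta_rot":[0,0,0],"claw":0},{"dp":[-3.4,23,0],"delta_rot":[0,0,0],"claw":0},{"dp":[-4.4,30,0],"delta_rot":[0,0,0],"claw":0},{"dp":[-5.6,38,0],"delta_rot":[0,0,0],"claw":0},{"dp":[-6.8,46,0],"delta_rot":[0,0,0],"claw":0},{"dp":[-8,54,0],"delta_rot":[0,0,0],"claw":0},{"dp":[-9.2,62,0],"delta_rot":[0,0,0],"claw":0},{"dp":[-10.4,70,0],"delta_rot":[0,0,0],"claw":0},{"dp":[-11.5,78,0],"delta_rot":[0,0,0],"claw":0},{"dp":[-12.7,86,0],"delta_rot":[0,0,0],"claw":0},{"dp":[-13.9,94,0],"delta_rot":[0,0,0],"claw":0},{"dp":[-15,102,0],"delta_rot":[0,0,0],"claw":0},{"dp":[-16,108,0],"delta_rot":[0,0,0],"claw":0},{"dp":[-17,113,0],"delta_rot":[0,0,0],"claw":0},{"dp":[-17.4,118,0],"delta_rot":[0,0,0],"claw":0},{"dp":[-18,122,0],"delta_rot":[0,0,0],"claw":0},{"dp":[-18.6,126,0],"delta_rot":[0,0,0],"claw":0},{"dp":[-18.6,126,0],"delta_rot":[0,0,0],"claw":0}])

```text
clock: 19.68
tcp_pos: [474.2, 129.5, 36.2]
tcp_rot: [-3.133, -0.231, 0.0]
wrist_force: [-0.2, -1.3, 0.0]
width: -0.1
```

Force is about 1 N, as expected. Continue finely until the stop.

Emit:
jog_arm(commands=[{"dp":[-0.6,4,0],"delta_rot":[0,0,0],"claw":0},{"dp":[-1.2,8,0],"delta_rot":[0,0,0],"claw":0},{"dp":[-1.8,12,0],"delta_rot":[0,0,0],"claw":0},{"dp":[-2,14,0],"delta_rot":[0,0,0],"claw":0},{"dp":[-2,14,0],"delta_rot":[0,0,0],"claw":0}])

```text
clock: 20.3
tcp_pos: [472.3, 143.5, 36.3]
tcp_rot: [-3.133, -0.231, -0.0]
wrist_force: [-0.8, -0.2, 0.7]
width: 0.1
```

Emit:
jog_arm(commands=[{"dp":[-0.3,2,0],"delta_rot":[0,0,0],"claw":0},{"dp":[-0.6,4,0],"delta_rot":[0,0,0],"claw":0},{"dp":[-0.6,4,0],"delta_rot":[0,0,0],"claw":0}])

```text
clock: 20.68
tcp_pos: [471.8, 146.6, 36.3]
tcp_rot: [3.132, 0.232, 0.0]
wrist_force: [1.1, -6.2, 0.8]
width: -0.0
```

Emit:
jog_arm(commands=[{"dp":[-0.3,2,0],"delta_rot":[0,0,0],"claw":0},{"dp":[-0.3,2,0],"delta_rot":[0,0,0],"claw":0},{"dp":[-0.3,2,0],"delta_rot":[0,0,0],"claw":0}])

```text
clock: 21.05
tcp_pos: [471.7, 147.1, 36.3]
tcp_rot: [3.13, 0.233, 0.0]
wrist_force: [3.7, -18.2, 2.3]
width: 0.3
```

At the stop: force rises with no travel. Back off, raise, and check from above.

Emit:
jog_arm(commands=[{"dp":[1,-10,0],"delta_rot":[0,0,0],"claw":0},{"dp":[3,-25,0],"delta_rot":[0,0,0],"claw":0},{"dp":[3,-25,0],"delta_rot":[0,0,0],"claw":0},{"dp":[3,-25,60],"delta_rot":[0,0,0],"claw":0},{"dp":[3,-25,120],"delta_rot":[0,0,0],"claw":0},{"dp":[3,-60,180],"delta_rot":[0,0,0],"claw":0},{"dp":[3,-120,200],"delta_rot":[0,0,0],"claw":0},{"dp":[3,-160,200],"delta_rot":[0,0,0],"claw":0},{"dp":[3,-160,200],"delta_rot":[0,0,0],"claw":0},{"dp":[3,-160,200],"delta_rot":[0,0,0],"claw":0}])

```text
clock: 22.3
tcp_pos: [474.2, -10.5, 236.1]
tcp_rot: [-3.133, -0.229, 0.0]
wrist_force: [0.1, -0.4, 0.7]
width: -0.1
```

```bash
python3 - <<'E'
from m import *
s=monitor.observe(); print(s["clock"],s["tcp_pos"],s["wrist_force"],s["width"])
im,P=cloud("top"); np.save("top3.npy",P); cv2.imwrite("pics/t3.png",cv2.resize(im[90:310,110:400],None,fx=2.7,fy=2.7))
X,Y,Z=np.moveaxis(P,-1,0)
k=(X>390)&(X<560)&(Y>140)&(Y<185)&(Z>42)&(Z<60); c,d,e,f,sd,m=line(P[k]); print("handle",m,c.round(1),sd)
k=(X>360)&(X<570)&(Y>170)&(Y<240)&(Z>66)&(Z<79); c,d,e,f,sd,m=line(P[k]); print("panel",m,c.round(1),e.round(),f.round())
E
```

```text
22.3 [474.20219011 -10.47899895 236.11588232] [ 0.07629538 -0.36484253  0.72025388] -0.09630887470526694
handle 180 [464.7 165.6] 6.58242878448487
panel 404 [464.3 206.5] [570. 222.] [360. 191.]
```

View pics/t3.png

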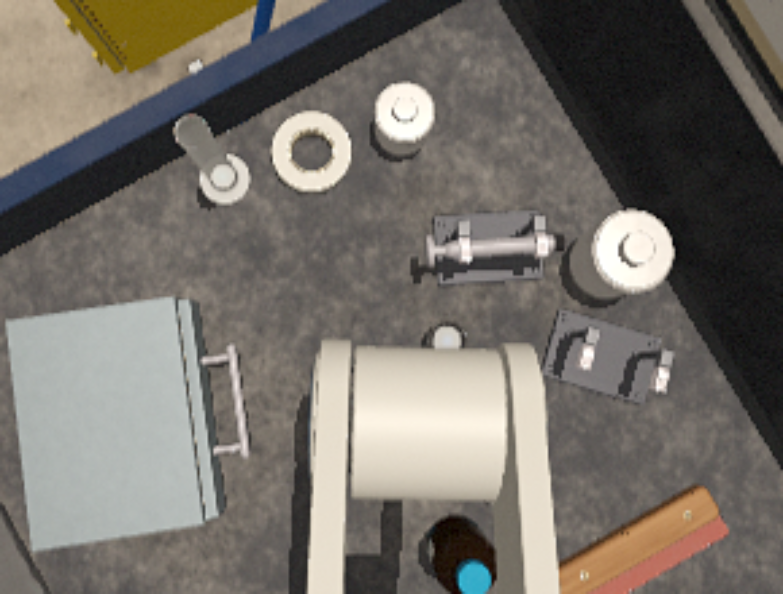

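The drawer is flush with the chest front, about 7 mm further in than at the start. The paddle rack is empty, and the disc rod and the bystanders in view are unmoved.

```bash
python3 -c "
from h import *
print(bot.finish_job(), monitor.observe()['wrist_force'])"
```

```text
the job is handed in; nothing more can be done
the job is handed in; nothing more can be done
```

The paddle rod is in the drawer and the drawer is shut. I handed the job in at about 22 s of the 64 s allowed; the system reports no verdict.

**What I did:** I pulled the drawer open to its stop by the handle. Then I snapped the paddle rod forward out of its clips and laid it flat on the drawer floor. Finally I pushed the drawer back with closed fingers until the force rose to about 18 N with no more travel.

**Last checks:**
- **Drawer:** the last top view shows it flush with the chest. Its front sits about 7 mm further in than at the start, when it stood slightly open.
- **Paddle rod:** a close view before shutting showed it lying flat and clear of the walls. I did not see it again once the drawer was closed.
- **Disc rod and other things:** in the last top view the disc rod was still in its clips, and the things in view looked unmoved. The arm hid the reel and part of the loupe; both looked in place in the close view before shutting. I compared all of these by eye, not by measurement.
- **Robot:** it stood clear of everything, with about 0 N at the wrist.

**One thing that went wrong:** on the first descent to the handle the gripper pressed lightly on something, about 13 N and well under the 40 N limit. I raised it about 4 mm and the force vanished. I did not find out what it touched.

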